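# Fit the square die and set its lock ring to float

### The job

Take the square-headed steel die out of the wooden block and plug it, through the knurled lock ring, into the square socket of the die holder until it is fully home. Only then screw the lock ring down, clockwise seen from above, until it bottoms out, back it off a quarter turn so that the die can float, and finish there while still gripping the ring: do not let go of it. Leave the round die, the awl, the wax cake and the wooden fid where they are.

Things in the scene. Friction and masses are not known exactly. Their poses are not given: they have to be found in the camera images.
- square_die_mid (a point): Centre of the head of the square steel die, upright in either pocket of the block, its head resting on the block's top. Head 22 x 22 mm, 30 mm tall, centred here, with a round stub (16 mm wide, 6 mm high) on top; below it a square shank 16 x 16 mm, 18 mm long, its foot tapered over 3.5 mm. x and y are square to the flats, z up; all four quarter turns fit. About 0.12 kg.
- round_die_mid (a point): Centre of the head of the round steel die in the other pocket: same heights as the square die, but a round head of 24 mm diameter. Stays where it is.
- die_block: Wooden block 64 x 144 x 30 mm (x, y, z), fixed to the bench, origin under its centre. Two pockets, each 18 mm square and 20 mm deep, at y = -38 and +38 mm in its frame. Fixed tools hang above the bench between holder and block, from 0.39 m up, at about x = 0.58: keep the wrist short of them.
- die_holder: Die holder fixed to the bench, origin at the centre of its underside: base plate 80 x 80 x 12 mm with four screws, a round grey body (48 mm diameter above 22 mm) up to a shoulder 48 mm above the bench, then a threaded neck of 34 mm diameter up to 68 mm. x and y are square to the socket's sides. A fixed lever press, 0.49 m tall, stands to its right (x 0.29 to 0.47, y -0.36 to -0.51).
- socket (a point): Centre of the mouth of the square socket in the neck's top, 68 mm above the bench: 18 mm square, 22 mm deep, no chamfer. The die is home when the underside of its head rests on the neck's top: the centre of its head is then 15 mm above this point.
- lock_ring: Knurled steel ring started on the neck's thread: 50 mm outside, 35 mm inside diameter, 24 mm tall; origin at the centre of its underside, not turning with it. Its top stands 4 mm above the neck's top when bottomed, 6 to 7 mm at the start; the die goes down through it and its head stands out above. Grip it round the outside at any angle, fingers straddling the die. Turning takes 0.12 N m.
- ring_turn (a joint): Turn of the lock ring in rad, counted from the stop: 0 = bottomed out on the shoulder (a hard stop), growing as it is unscrewed (anticlockwise from above), 2.1 to 2.8 at the start. Right-hand thread, 6 mm of height a turn. It stays where it is left.
- scratch_awl: Scratch awl with a wooden handle lying on the bench near the front edge, between holder and block, 152 mm long, 28 mm thick; bystander, origin under its centre.
- wax_disc: Yellow cake of wax, 48 mm diameter, 18 mm high, behind the die holder; bystander, origin under its centre.
- wood_fid: Turned wooden fid lying on the bench behind the work, 135 mm long, 27 mm thick; bystander, origin under its centre.
Mind the look-alikes: they are no part of the job. Leave any pink look-alike of the part that bears square_die_mid alone. What is shaped like the die_holder but red is not meant.

How it is judged:
On the way, in this order (a step that is already met when the one before it is completed fails the run):
1. the square die is fully home in the socket, with the ring not yet screwed down (z of square_die_mid in the frame of socket between 0.01 and 0.017 m and horizontal distance between square_die_mid and socket below 0.004 m and angle between square_die_mid's own z axis and vertical below 0.1 rad and value of joint ring_turn above 1 rad), for 0.2 s.
2. the lock ring is screwed down to its stop with the die home (value of joint ring_turn below 0.08 rad and z of square_die_mid in the frame of socket below 0.017 m and horizontal distance between square_die_mid and socket below 0.004 m), for 0.1 s.
At the end, for the whole second after the job is handed in: The ring stands still a quarter turn (1.57 rad, within 0.4 rad) back from its stop, the fingers still grip it with more than 3 N, and the square die is home in the socket (head within 2 mm of resting on the neck, within 4 mm of the axis, upright within 0.1 rad) (value of joint ring_turn between 1.17 and 1.97 rad and velocity of joint ring_turn between -0.1 and 0.1 rad/s and contact force between the fingers and lock_ring above 3 N and z of square_die_mid in the frame of socket between 0.01 and 0.017 m and horizontal distance between square_die_mid and socket below 0.004 m and angle between square_die_mid's own z axis and vertical below 0.1 rad); the arm keeps its last pose, push and grip.
It fails at once if the round die is disturbed (distance of round_die_mid from where it was at the start of the episode above 0.02 m).
It fails at once if the awl is pushed away (distance of scratch_awl from where it was at the start of the episode above 0.03 m).
It fails at once if the wax cake is pushed away (distance of wax_disc from where it was at the start of the episode above 0.03 m).
It fails at once if the fid is pushed away (distance of wood_fid from where it was at the start of the episode above 0.03 m).
It also fails if it takes over 70 s, if anything falls off the work surface, if the arm or the gripper's body presses on something with over 40 N, if the wrist force passes 120 N, or if a joint passes its speed limit or range.

### The arm

A 7-joint arm with a two-finger parallel gripper is mounted at the origin on a cart in front of the work surface, level with it; the furniture and walls round the work are solid. World frame = base frame: x ahead of the robot, y to its left, z up, the work surface at z = 0. Lengths are in m, angles in rad, forces in N, time in s.
With the tool pointing down it reaches from about 0.425 to 0.875 m from the base axis. Payload 8.4 kg.
Tool frame: the origin (TCP) lies midway between the tips of the shut fingers; the grasp point (between the pads) lies 19 mm behind it (grip_point_offset is the distance from the TCP to the grasp point, in m); z points along the fingers, y is the direction in which the jaws open and shut (so a half turn about z gives the same grasp; the last joint's range is limited). The gripper opens to 85 mm and grips with 20 to 120 N. Pads are 22 mm wide; open, the fingers measure 114 mm over their backs; the gripper's body (76 mm by 85 mm) begins 54 mm behind the grasp point. The pads swing forward as they close: fully open they stand 13 mm farther back than shut.
Start: joints at [-1.35, 0.333, 0.04, 1.465, -0.013, 1.343, -0.059], TCP at [0.204, 0.617, 0.231] pointing down, gripper open.
Joint ranges: [-2.58, 2.58], [-0.38, 2.09], [-1.3, 1.39], [0.25, 2.4], [-1.5, 4.64], [0.08, 2.09], [-2.65, 2.65]. Speed limits (rad/s): [2.22, 2.22, 2.79, 2.79, 3.14, 3.14, 3.14].

### API

Orientations are given as [roll, pitch, yaw] about the fixed x, y, z axes, in that order (R = Rz(yaw) Ry(pitch) Rx(roll)).
In Python, from rig import movep, move_straight, move_joints, command_gripper, dwell, inverse_kinematics, camera, calibration, IKError, close_job, read_time_s, read_joint_pos, read_qvel, read_effort, read_eef_pos, read_eef_rot, read_ft_force, read_torque, read_opening, grip_point_offset gives the robot as it stands. Calls block until the motion is done:
- movep(position, orientation): joint-space move of the TCP to a pose.
- move_straight(position, rotation=None, velocity=0.15): straight line of the TCP; rotation=None keeps the orientation; velocity is the mean speed in m/s.
- move_joints(angles): joint-space move.
- command_gripper(opening, force=None): finger opening in m; force is the grip in N (None keeps the last); returns when the fingers have stopped.
- dwell(seconds).
- inverse_kinematics(position, orientation): joint angles nearest the present ones, or None.
- camera(name): name is "side" or "top" or "wrist"; returns the picture (384x512x3 uint8, blue, green, red); there is no depth.
- calibration(name): a dict with "fx", "fy", "cx", "cy" (pixels), "rvec" (rotation vector, rad) and "tvec" (3), from world to camera coordinates, as OpenCV has them. Camera axes: x right, y down, z forward; pixel columns grow to the right and rows downward; lengths in m; the calibration is good to about 2 mm. The wrist camera is an equidistant fisheye: a pixel r from the principal point sees the ray r / f radians off the axis. A picture is of the moment at which its call begins: read the wrist's pose just before it. calibration takes no time and is no camera call; for the wrist camera it gives the pose at the moment of the call.
A pose or a line that the arm cannot do raises IKError and nothing moves.
- close_job(): hands the job in, once; it reports no verdict.
Readings, each from a call of its own:
- read_time_s(): time.
- read_joint_pos(): joint angles.
- read_qvel(): joint speeds.
- read_effort(): joint torques, N m.
- read_eef_pos(): TCP position.
- read_eef_rot(): TCP orientation.
- read_ft_force(): force on the tool from outside, world axes, zero at the start.
- read_torque(): the same for the moment, N m.
- read_opening(): finger opening in m.
Only numpy, scipy, OpenCV 4.12 (cv2) and the standard library are available. Lean on these libraries where they do the work, as an engineer would, in place of code of your own. Each camera call takes 0.05 s, during which the arm holds its last target.

## Working session

There is one attempt and no reset: what is moved stays moved. The work goes in short steps, each a Python script; the robot and the scene stay as the last script left them, time stands still between calls to the robot, and variables do not carry over. Pictures are saved under pics/ and viewed, and the job is handed in when it is done.

```bash
ls; mkdir -p pics; python3 - <<'E'
from rig import *
import cv2
for n in("side","top","wrist"):
    c=calibration(n); print(n,{k:(v if isinstance(v,(int,float)) else [round(float(x),4) for x in v]) for k,v in c.items()})
    cv2.imwrite(f"pics/{n}0.png",camera(n))
print(read_time_s(),read_eef_pos(),read_eef_rot(),grip_point_offset if not callable(grip_point_offset) else grip_point_offset(),read_opening())
E
```

```text
pics
side {'fx': 428.6520781100929, 'fy': 428.6520781100929, 'cx': 251.35225628181175, 'cy': 190.92536044747692, 'rvec': [0.166, -2.8198, 1.2955], 'tvec': [0.5244, 0.0198, 1.2342]}
top {'fx': 391.17759932561205, 'fy': 391.17759932561205, 'cx': 255.7212149722469, 'cy': 192.3544108635129, 'rvec': [2.1727, -2.1423, 0.1874], 'tvec': [0.0721, 0.5199, 0.9661]}
wrist {'fx': 297.3186396354542, 'fy': 297.3186396354542, 'cx': 260.3248752281665, 'cy': 196.69368310866227, 'rvec': [-2.336, -1.6882, -0.2599], 'tvec': [-0.6495, -0.0383, 0.3792]}
0.15 [0.20424637 0.61670549 0.23061055] [-3.14033663e+00  6.62303850e-05  2.82173684e+00] 0.0187 0.08583460240455537
```

View pics/side0.png

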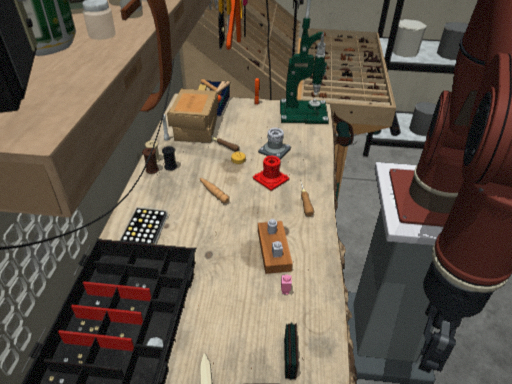

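View pics/top0.png

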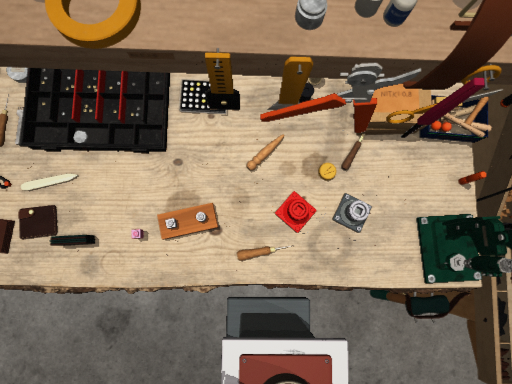

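View pics/wrist0.png

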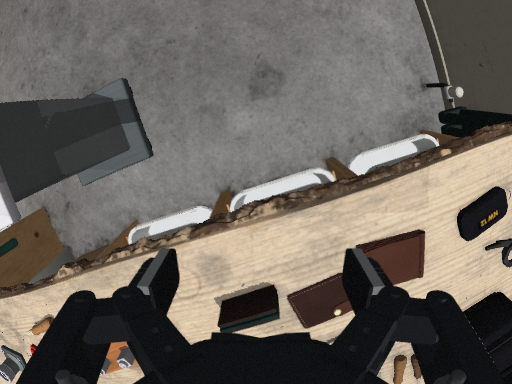

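The top view shows the block at about (187,221) with dies at (171,223) and (201,217). The grey holder is at (352,212), the red decoy at (296,211) and the pink decoy at (137,234). I'll zoom in on these next.

```bash
cat > h.py <<'E'
from rig import *
import cv2, numpy as np
from scipy.spatial.transform import Rotation as R
def ray(c,px,fish=False):
    Rm=cv2.Rodrigues(np.array(c['rvec'],float))[0]; t=np.array(c['tvec'],float).ravel()
    x=(px[0]-c['cx'])/c['fx']; y=(px[1]-c['cy'])/c['fy']
    if fish:
        r=np.hypot(x,y); s=np.sin(r)/r if r>1e-9 else 1.; d=np.array([x*s,y*s,np.cos(r)])
    else: d=np.array([x,y,1.])
    return -Rm.T@t, Rm.T@d
def onplane(c,px,z,fish=False):
    o,d=ray(c,px,fish); return o+d*(z-o[2])/d[2]
def proj(c,P,fish=False):
    Rm=cv2.Rodrigues(np.array(c['rvec'],float))[0]; t=np.array(c['tvec'],float).ravel()
    p=Rm@np.array(P,float)+t
    if fish:
        r=np.hypot(p[0],p[1]); a=np.arctan2(r,p[2])/r; return np.array([c['cx']+c['fx']*p[0]*a,c['cy']+c['fy']*p[1]*a])
    return np.array([c['cx']+c['fx']*p[0]/p[2],c['cy']+c['fy']*p[1]/p[2]])
E
python3 - <<'E'
from h import *
t=cv2.imread('pics/top0.png')
a=cv2.resize(t[192:247,150:225],None,fx=8,fy=8,interpolation=cv2.INTER_CUBIC)
b=cv2.resize(t[182:242,270:385],None,fx=6,fy=6,interpolation=cv2.INTER_CUBIC)
cv2.imwrite('pics/a.png',a);cv2.imwrite('pics/b.png',b)
s=cv2.imread('pics/side0.png')
cv2.imwrite('pics/c.png',cv2.resize(s[110:280,230:330],None,fx=3.5,fy=3.5,interpolation=cv2.INTER_CUBIC))
c=calibration('top')
for n,p,z in(('dieL',(171,223),.066),('dieR',(201,217),.066),('block',(187,221),.03),('holder',(354,210),.07),('awl',(262,253),.014),('wax',(327,171),.018),('pink',(137,234),.02)):
    print(n,onplane(c,p,z).round(3))
E
```

```text
dieL [0.435 0.287 0.066]
dieR [0.451 0.214 0.066]
block [0.443 0.253 0.03 ]
holder [ 0.474 -0.164  0.07 ]
awl [0.365 0.061 0.014]
wax [ 0.582 -0.109  0.018]
pink [0.409 0.38  0.02 ]
```

View pics/a.png

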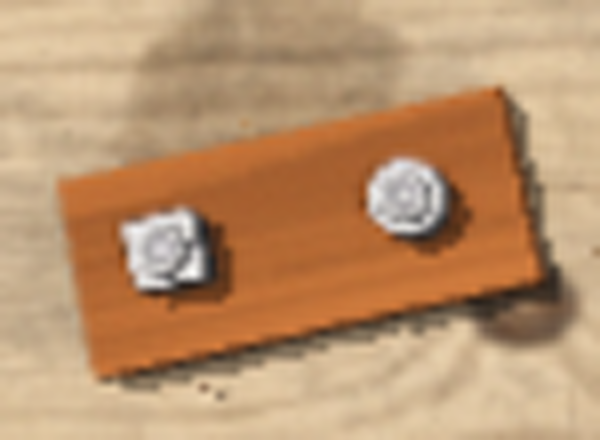

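View pics/b.png

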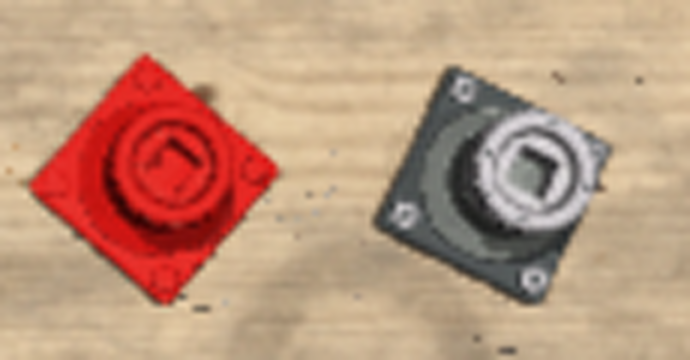

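View pics/c.png

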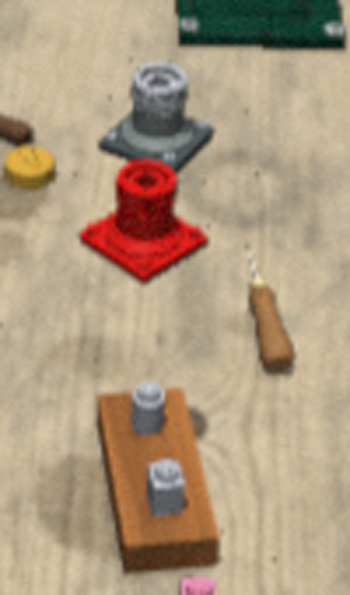

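Close up, the left die has the square head and sits at about (0.435, 0.287). The right one is round. Grey is the real holder, at about (0.474, -0.164), with the ring on it. Next I'll hover over the block and use the wrist camera.

```bash
python3 - <<'E'
from h import *
c=calibration('wrist'); Rt=R.from_euler('xyz',read_eef_rot()); p=read_eef_pos()
o,_=ray(c,(0,0)); Rm=cv2.Rodrigues(np.array(c['rvec'],float))[0]
print('cam in tool',Rt.inv().apply(o-p).round(4), 'axis',Rt.inv().apply(Rm[2]).round(3),'camx',Rt.inv().apply(Rm[0]).round(3))
t=calibration('top')
# block yaw from mask
img=cv2.imread('pics/top0.png'); hsv=cv2.cvtColor(img,cv2.COLOR_BGR2HSV)
L=onplane(t,(171,223),.066);Rr=onplane(t,(201,217),.066); d=L-Rr; print('block y dir',np.arctan2(d[1],d[0]),np.linalg.norm(d))
for yaw in np.arange(-3.1,3.2,.3):
    q=inverse_kinematics([.435,.287,.2],[np.pi,0,yaw]); q2=inverse_kinematics([.474,-.164,.2],[np.pi,0,yaw])
    print(round(yaw,2),None if q is None else np.round(q,2), None if q2 is None else np.round(q2,2)[-1])
E
```

```text
cam in tool [ 0.078  -0.0003 -0.1425] axis [-0.301  0.001  0.954] camx [ 0.001  1.    -0.001]
block y dir 1.7842168621464598 0.07435114979711886
-3.1 [-0.89  0.09  0.23  1.83 -0.02  1.23  0.96] 1.96
-2.8 [-0.88  0.09  0.22  1.83 -0.02  1.23  1.26] 2.12
-2.5 [-0.85  0.09  0.2   1.83 -0.02  1.23  1.56] 2.4
-2.2 [-0.84  0.09  0.18  1.83 -0.02  1.23  1.86] 2.58
-1.9 [-0.81  0.09  0.16  1.83 -0.01  1.23  2.16] None
-1.6 [-0.79  0.09  0.13  1.82 -0.01  1.23  2.46] None
-1.3 [ 0.31  0.24 -1.1   1.78  0.22  1.26  2.57] -2.55
-1.0 None -2.25
-0.7 None -1.95
-0.4 [-1.78  0.17  1.23  1.86 -0.17  1.23 -2.46] -1.65
-0.1 [-1.17  0.09  0.53  1.84 -0.05  1.23 -2.29] -1.36
0.2 [-1.14  0.09  0.51  1.84 -0.04  1.23 -1.99] -1.04
0.5 [-1.13  0.09  0.49  1.84 -0.04  1.23 -1.7 ] -0.74
0.8 [-1.1   0.09  0.46  1.84 -0.04  1.23 -1.4 ] -0.43
1.1 [-1.08  0.09  0.44  1.84 -0.04  1.23 -1.1 ] -0.12
1.4 [-1.07  0.09  0.43  1.84 -0.04  1.23 -0.8 ] 0.18
1.7 [-1.05  0.09  0.41  1.84 -0.04  1.23 -0.5 ] 0.48
2.0 [-1.02  0.09  0.37  1.84 -0.03  1.23 -0.21] 0.71
2.3 [-0.99  0.09  0.34  1.83 -0.03  1.23  0.09] 1.0
2.6 [-0.95  0.09  0.3   1.83 -0.03  1.23  0.39] 1.38
2.9 [-0.92  0.09  0.26  1.83 -0.02  1.23  0.68] 1.67
3.2 [-0.89  0.09  0.23  1.83 -0.02  1.23  0.98] 1.98
```

```bash
python3 - <<'E'
from h import *
movep([.435,.287,.17],[np.pi,0,1.784])
command_gripper(.05,30)
c=calibration('wrist'); im=camera('wrist'); cv2.imwrite('pics/w1.png',im); np.save('w1.npy',c,allow_pickle=True)
print(read_time_s(),read_eef_pos(),read_eef_rot(),read_opening())
print([proj(c,[.435,.287,z],True).round(1) for z in(.03,.06)])
cv2.imwrite('pics/w1z.png',cv2.resize(im[100:290,160:360],None,fx=3,fy=3,interpolation=cv2.INTER_CUBIC))
E
```

```text
2.15 [0.43497363 0.28709749 0.16997967] [-3.14158345e+00  3.72370227e-05  1.78423938e+00] 0.05006692850052654
[array([261.2, 185.7]), array([261.3, 194.6])]
```

View pics/w1.png

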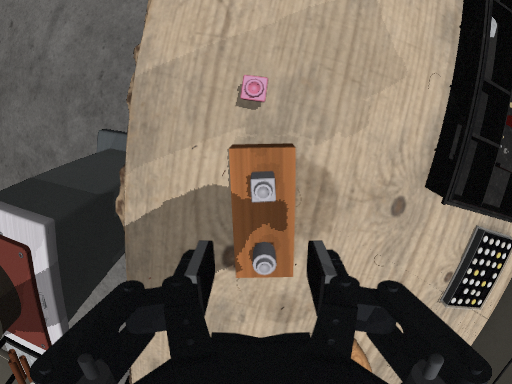

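View pics/w1z.png

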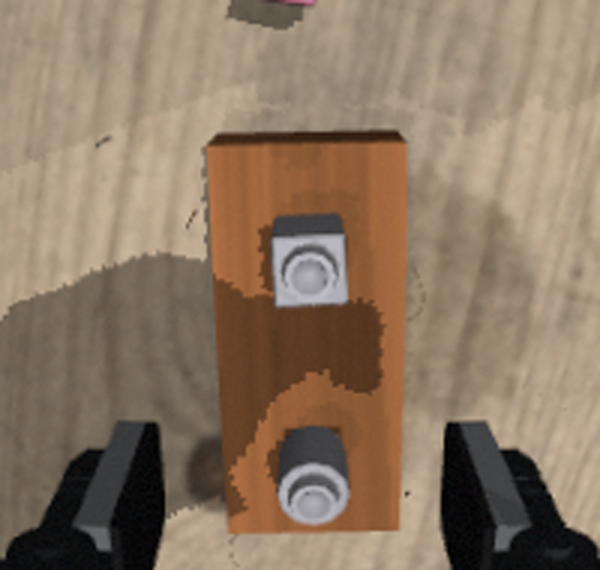

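The square head's top face runs from about zoom (273,237) to (348,304), with the stub at (309,272). I'll turn those pixels into positions.

```bash
python3 - <<'E'
from h import *
c=np.load('w1.npy',allow_pickle=True).item()
f=lambda x,y:(160+(x+.5)/3-.5,100+(y+.5)/3-.5)
K=[onplane(c,f(*p),.06,True)[:2] for p in((273,237),(345,235),(348,304),(275,306))]
print(np.round(K,4),np.mean(K,0).round(4))
for i in range(4):
    d=K[(i+1)%4]-K[i]; print(np.linalg.norm(d).round(4),(np.arctan2(d[1],d[0])%(np.pi/2)).round(3))
print('stub',onplane(c,f(309,272),.066,True))
B=[onplane(c,f(*p),.03,True)[:2] for p in((208,146),(406,144),(399,529),(229,532))]
print(np.round(B,4),np.mean(B,0))
for i in range(4):
    d=B[(i+1)%4]-B[i]; print(np.linalg.norm(d).round(4),(np.arctan2(d[1],d[0])%(np.pi/2)).round(3))
print('round stub', onplane(c,f(315,502),.066,True))
E
```

```text
[[0.4228 0.2993]
 [0.4432 0.3043]
 [0.4488 0.2839]
 [0.4277 0.2787]] [0.4356 0.2915]
0.021 0.243
0.0212 0.27
0.0218 0.243
0.0212 0.233
stub [0.43491555 0.29282531 0.066     ]
[[0.3969 0.3168]
 [0.4586 0.331 ]
 [0.4918 0.1923]
 [0.43   0.1777]] [0.44434042 0.25444725]
0.0633 0.225
0.1426 0.235
0.0635 0.232
0.143 0.233
round stub [0.45323722 0.21863471 0.066     ]
```

The measurements agree: the block is centred at (0.4443, 0.2544) with yaw 0.232, which puts the pocket within 1 mm of the measured die. I'll grasp high on the head so the fingertips clear the ring later.

```bash
python3 - <<'E'
from h import *
o=[np.pi,0,.237+np.pi/2]
move_straight([.4356,.2915,.11],o,.15)
move_straight([.4356,.2915,.040],None,.08)
print(read_ft_force())
command_gripper(0.0,40)
print(read_opening(),read_ft_force())
move_straight([.4356,.2915,.20],None,.1)
dwell(.2)
print(read_opening(),read_ft_force(),read_time_s())
c=calibration('wrist');np.save('w2.npy',c,allow_pickle=True); im=camera('wrist');cv2.imwrite('pics/w2.png',im)
E
```

```text
[ 0.1395389  -0.24908225 -0.06089126]
0.02091169707805038 [-0.56963685 -1.21384807  5.70785996]
0.021530911096208697 [-0.54838096 -0.09982722 -1.04852863] 6.0333
```

View pics/w2.png

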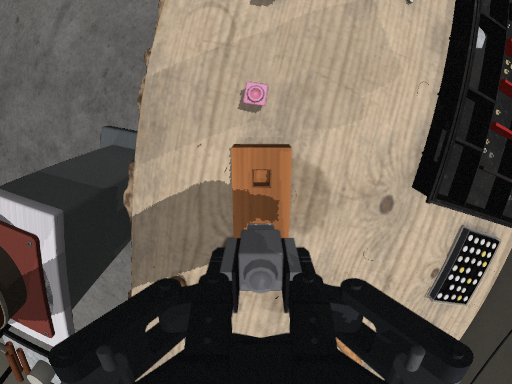

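The die is held and its pocket is empty. Now the straight carry to the holder, keeping x below 0.48.

```bash
python3 - <<'E'
from h import *
t=calibration('top')
f=lambda x,y:(270+(x+.5)/6-.5,182+(y+.5)/6-.5)
K=[onplane(t,f(*p),.012)[:2] for p in((452,66),(610,150),(540,304),(373,225))]
print(np.mean(K,0).round(4)); 
for i in range(4):
    d=K[(i+1)%4]-K[i]; print(np.linalg.norm(d).round(4),(np.arctan2(d[1],d[0])%(np.pi/2)).round(3))
a=np.mean([np.arctan2(*(K[(i+1)%4]-K[i])[::-1])%(np.pi/2) for i in range(4)])
P=np.mean(K,0)
ys=[a+k*np.pi/2 for k in range(-1,3)]; psi=min(ys,key=lambda y:abs(y-1.8)); print(a,psi)
move_straight([P[0],P[1],.20],[np.pi,0,psi],.2)
dwell(.2)
c=calibration('wrist');np.save('w3.npy',c,allow_pickle=True); im=camera('wrist');cv2.imwrite('pics/w3.png',im)
cv2.imwrite('pics/w3z.png',cv2.resize(im[110:270,170:350],None,fx=4,fy=4,interpolation=cv2.INTER_CUBIC)[:600])
print(read_joint_pos(),read_eef_pos(),read_time_s(),read_opening())
E
```

```text
[ 0.473  -0.1747]
0.078 1.088
0.0754 1.12
0.0798 1.139
0.0794 1.098
1.1113712980423558 1.1113712980423558
[-0.58910213  0.04457141  0.89244844  1.89054101 -0.03703837  1.22322107
 -0.14347168] [ 0.47310302 -0.17444791  0.20003014] 8.825 0.021296605577721575
```

View pics/w3.png

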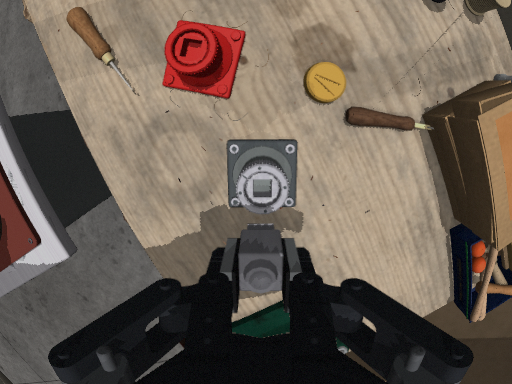

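View pics/w3z.png

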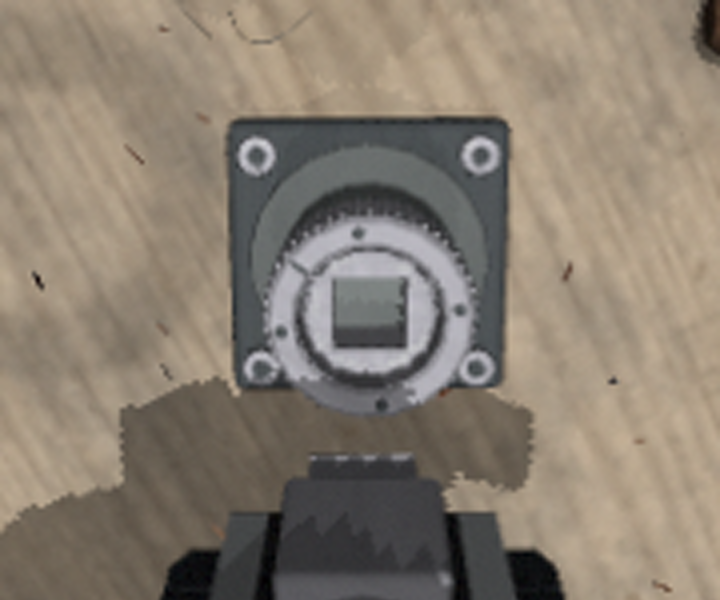

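The socket mouth shows up at zoom (333..407, 277..348), and the held die's front edges are visible below it. I'll measure the socket and check how the die sits in the grip.

```bash
python3 - <<'E'
from h import *
c=np.load('w3.npy',allow_pickle=True).item()
f=lambda x,y:(170+(x+.5)/4-.5,110+(y+.5)/4-.5)
g=lambda p:((p[0]-170+.5)*4-.5,(p[1]-110+.5)*4-.5)
def sq(pts,z):
    K=[onplane(c,f(*p),z,True)[:2] for p in pts]
    print(np.mean(K,0).round(4))
    for i in range(4):
        d=K[(i+1)%4]-K[i]; print('  ',np.linalg.norm(d).round(4),(np.arctan2(d[1],d[0])%(np.pi/2)).round(3))
sq(((333,277),(407,276),(407,347),(333,349)),.068)
sq(((230,119),(509,119),(502,385),(237,388)),.012)
sq(((256,156),(480,156),(476,367),(261,369)),.012)
# ring top outer: left 264,right 474
for zt in(.074,): print('ring top ctr',onplane(c,f(370,314),zt,True))
T=R.from_euler('xyz',[np.pi,0,1.11137]); p=np.array([.4731,-.17445,.2])
for n,q in(('head',[[.011,s,.010] for s in(-.011,.011)]),('headtop',[[.011,s,-.020] for s in(-.011,.011)]),('foot',[[.0075,s,.028] for s in(-.0075,.0075)]),('stub',[[0,0,-.026]])):
    print(n,[np.round(g(proj(c,p+T.apply(v),True)),0) for v in q])
E
python3 - <<'E'
import cv2
im=cv2.imread('pics/w3.png'); x=im[215:300,215:310].astype(float)*2.2
cv2.imwrite('pics/w3d.png',cv2.resize(x.clip(0,255).astype('uint8'),None,fx=6,fy=6,interpolation=cv2.INTER_CUBIC))
E
```

```text
[ 0.4734 -0.1753]
   0.0176 1.127
   0.0177 1.123
   0.0179 1.141
   0.018 1.106
[ 0.4741 -0.1744]
   0.0779 1.113
   0.0785 1.117
   0.0783 1.125
   0.0794 1.111
[ 0.4727 -0.1764]
   0.0628 1.113
   0.0623 1.119
   0.0631 1.122
   0.0629 1.113
ring top ctr [ 0.47398485 -0.17406095  0.074     ]
head [array([292., 470.]), array([449., 470.])]
headtop [array([277., 571.]), array([466., 571.])]
foot [array([321., 444.]), array([418., 445.])]
stub [array([372., 678.])]
```

View pics/w3d.png

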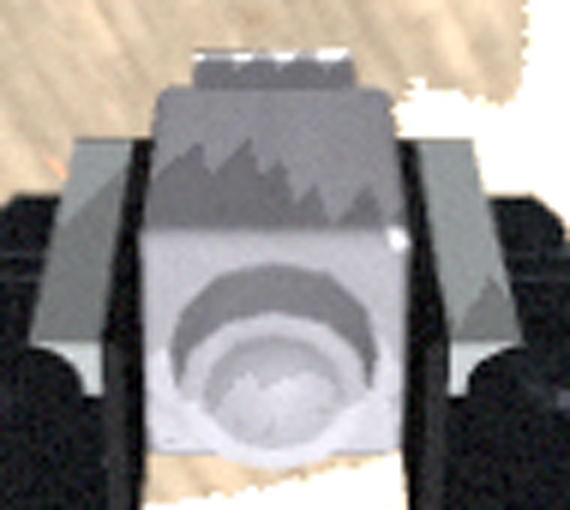

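The grip looks good. The die shows about 7 zoom px left of where I'd expect it, which points to a small wrist-calibration bias. I'll go lower and compare the foot and socket directly.

```bash
python3 - <<'E'
from h import *
move_straight([.4734,-.1753,.125],[np.pi,0,1.118],.1)
dwell(.2)
c=calibration('wrist');np.save('w4.npy',c,allow_pickle=True); im=camera('wrist');cv2.imwrite('pics/w4.png',im)
print(read_eef_pos(),read_eef_rot(),read_time_s())
x=(im[185:285,200:320].astype(float)*1.5).clip(0,255).astype('uint8')
cv2.imwrite('pics/w4z.png',cv2.resize(x,None,fx=6,fy=6,interpolation=cv2.INTER_CUBIC))
E
```

```text
[ 0.47369505 -0.17531093  0.12542478] [ 3.14087495e+00 -5.39796667e-04  1.11804864e+00] 9.975
```

View pics/w4z.png

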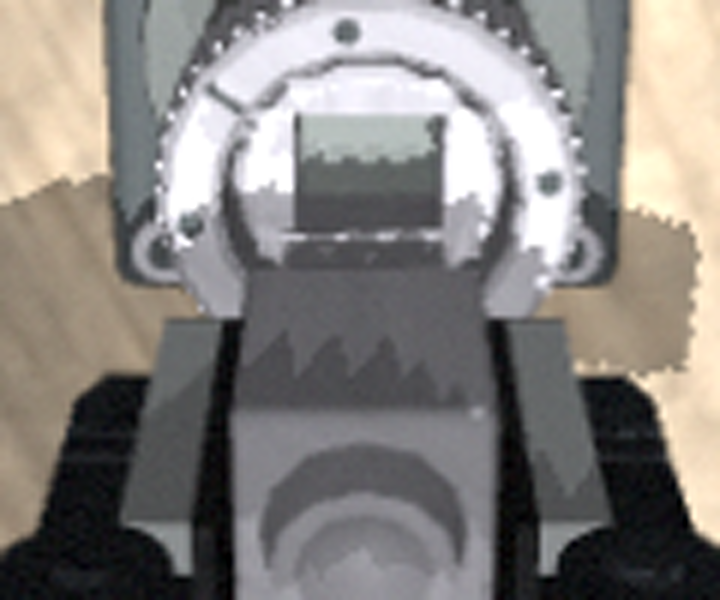

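```bash
python3 - <<'E'
from h import *
c=np.load('w4.npy',allow_pickle=True).item()
f=lambda x,y:(200+(x+.5)/6-.5,185+(y+.5)/6-.5)
p=np.array([.473695,-.17531,.12542]); T=R.from_euler('xyz',[np.pi,0,1.118])
tl=lambda pt,z:(T.inv().apply(onplane(c,f(*pt),z,True)-p)*1000).round(2)
print('die shank edge (expect x 8)',tl((285,235),.12542-.0245),tl((441,235),.12542-.0245))
print('head bottom edge (expect 11)',tl((247,270),.12542-.010),tl((485,270),.12542-.010))
print('head top edge',tl((230,412),.12542+.020),tl((496,412),.12542+.020))
print('socket +x corners',tl((296,113),.068),tl((445,113),.068),'y@mid',tl((295,200),.068),tl((443,200),.068))
print('ring outer L/R',tl((163,190),.0745),tl((582,190),.0745))
print('ring inner L/R',tl((235,180),.0745),tl((510,180),.0745))
E
```

```text
die shank edge (expect x 8) [ 6.84 -8.94 24.5 ] [ 6.85  6.88 24.5 ]
head bottom edge (expect 11) [  9.32 -11.87  10.  ] [ 9.33 10.37 10.  ]
head top edge [ 10.39 -11.38 -20.  ] [ 10.4    9.31 -20.  ]
socket +x corners [ 8.76 -8.97 57.42] [ 8.77  8.68 57.42] y@mid [-2.31 -9.22 57.42] [-2.31  8.61 57.42]
ring outer L/R [  1.44 -24.39  50.92] [ 1.45 24.57 50.92]
ring inner L/R [  2.73 -15.91  50.92] [ 2.73 16.07 50.92]
```

Compared directly, the die needs to move about (+0.9, +0.75) mm in the tool frame to line up with the socket. I'll apply that and descend with force checks.

```bash
cat > down.py <<'E'
from h import *
def descend(cmd,yaw,z0,z1,step=.001,lim=8,v=.02):
    z=z0; f0=None
    while z>z1+1e-6:
        z=max(z-step,z1)
        move_straight([cmd[0],cmd[1],z],[np.pi,0,yaw],v)
        f=read_ft_force(); 
        print(round(z,4),read_eef_pos().round(4),f.round(1),round(read_opening(),4))
        if abs(f[2])>lim: return z
    return z
E
python3 - <<'E'
from down import *
T=R.from_euler('xyz',[np.pi,0,1.118]); cmd=np.array([.4734,-.1753,0])+T.apply([.0009,.00075,0])
print(cmd); np.save('cmd.npy',cmd)
move_straight([cmd[0],cmd[1],.100],[np.pi,0,1.118],.06); dwell(.2)
print(read_eef_pos(),read_ft_force())
descend(cmd,1.118,.100,.088)
print(read_time_s())
E
```

```text
[ 4.74468154e-01 -1.74818807e-01  9.18485099e-20]
[ 0.47468256 -0.1749146   0.1002863 ] [ 0.23831745 -0.48849948 -1.32073149]
0.099 [ 0.4745 -0.1748  0.099 ] [-0.1 -0.2 -0.1] 0.0209
0.098 [ 0.4744 -0.1748  0.0979] [-0.2 -0.7 -1.3] 0.0209
0.097 [ 0.4744 -0.1748  0.0969] [-0.1  0.2 -0.6] 0.021
0.096 [ 0.4744 -0.1748  0.0959] [ 0.   0.1 -0.4] 0.0212
0.095 [ 0.4744 -0.1748  0.0949] [ 1.  -0.3 -0.8] 0.0211
0.094 [ 0.4744 -0.1748  0.0939] [-0.6 -0.1 -0.7] 0.021
0.093 [ 0.4744 -0.1748  0.0929] [-0.  -0.2 -1.7] 0.021
0.092 [ 0.4744 -0.1748  0.0919] [-0.7 -0.1 -1.3] 0.0215
0.091 [ 0.4744 -0.1748  0.0909] [ 0.3 -0.1 -1.9] 0.0211
0.09 [ 0.4744 -0.1748  0.0899] [-0.2  0.3 -1.2] 0.0213
0.089 [ 0.4744 -0.1748  0.0889] [ 0.1  0.6 -1.1] 0.0213
0.088 [ 0.4744 -0.1748  0.0879] [ 0.2 -0.2 -1.7] 0.0215
13.7417
```

The foot should be 8 mm below the mouth, and there's no contact force. On down to home.

```bash
python3 - <<'E'
from down import *
cmd=np.load('cmd.npy')
z=descend(cmd,1.118,.088,.0765,lim=10)
dwell(.1);print(z,read_ft_force(),read_time_s())
im=camera('wrist');cv2.imwrite('pics/w5.png',im)
cv2.imwrite('pics/w5z.png',cv2.resize((im[185:320,190:330]*1.4).clip(0,255).astype('uint8'),None,fx=4.2,fy=4.2,interpolation=cv2.INTER_CUBIC))
s=camera('side');cv2.imwrite('pics/s5.png',cv2.resize(s[110:190,230:330],None,fx=6,fy=6,interpolation=cv2.INTER_CUBIC))
E
```

```text
0.087 [ 0.4744 -0.1748  0.0869] [-0.8 -0.2 -1.1] 0.021
0.086 [ 0.4744 -0.1748  0.0859] [-0.5  0.2 -1.4] 0.0213
0.085 [ 0.4744 -0.1748  0.0849] [-0.7 -0.4 -0.7] 0.0212
0.084 [ 0.4744 -0.1748  0.0839] [-0.2  0.4 -0. ] 0.0212
0.083 [ 0.4744 -0.1748  0.0829] [ 0.5 -0.5 -1. ] 0.0211
0.082 [ 0.4744 -0.1748  0.0819] [-0.1  0.1 -0.5] 0.0211
0.081 [ 0.4744 -0.1748  0.0809] [ 0.7 -0.9 -1.8] 0.0214
0.08 [ 0.4744 -0.1748  0.0799] [-0.5 -0.2 -2.2] 0.0214
0.079 [ 0.4744 -0.1748  0.0789] [ 1.2 -0.1 -1.8] 0.0212
0.078 [ 0.4746 -0.1749  0.0786] [-3.1  1.   8.5] 0.0213
0.077 [ 0.4747 -0.1749  0.0785] [-9.8  3.6 23.4] 0.0212
0.07699999999999999 [-9.13374621  3.65531791 23.07155353] 16.5917
```

View pics/w5z.png

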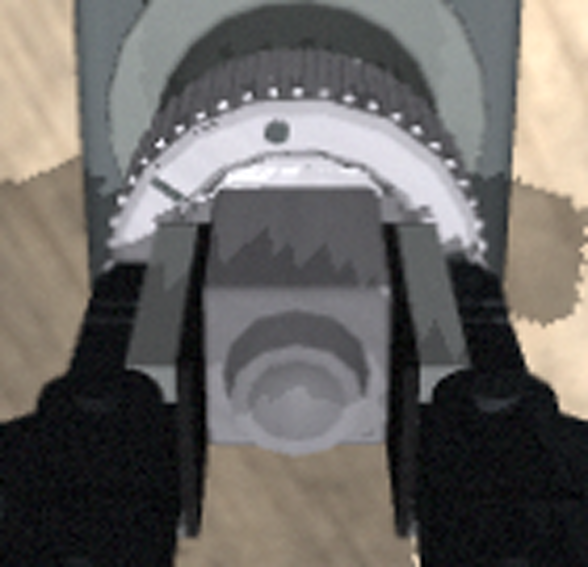

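View pics/s5.png

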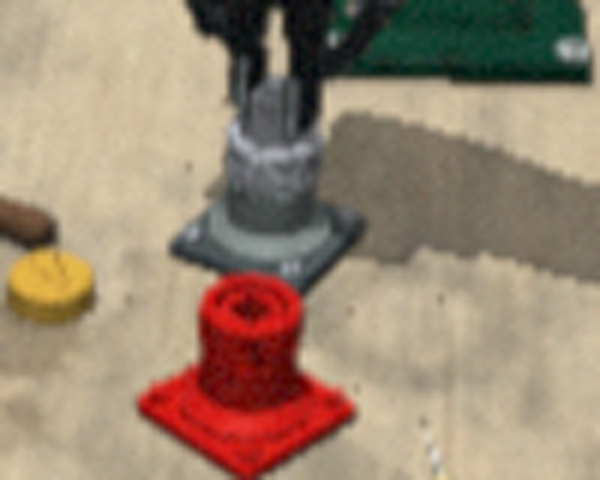

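The die seated at TCP z 0.0785, against an expected 0.078, with a firm hard stop. I'll unload, release, lift clear and verify.

```bash
python3 - <<'E'
from down import *
cmd=np.load('cmd.npy')
move_straight([cmd[0],cmd[1],.0784],None,.02); dwell(.1); print(read_ft_force())
command_gripper(.085,40); print(read_opening(),read_ft_force())
move_straight([cmd[0],cmd[1],.17],None,.12)
dwell(.1)
c=calibration('wrist');np.save('w6.npy',c,allow_pickle=True); im=camera('wrist');cv2.imwrite('pics/w6.png',im)
print(read_eef_pos(),read_joint_pos(),read_time_s())
cv2.imwrite('pics/w6z.png',cv2.resize(im[120:270,170:350],None,fx=4,fy=4,interpolation=cv2.INTER_CUBIC))
E
```

```text
[-0.57050132  1.3678957   5.06702104]
0.0846410299905707 [ 0.52666307 -0.39634433 -0.6565896 ]
[ 0.47395876 -0.17477585  0.16923978] [-0.57955244  0.09144412  0.90279663  1.92706164 -0.07754811  1.1602177
 -0.10062173] 18.75
```

View pics/w6z.png

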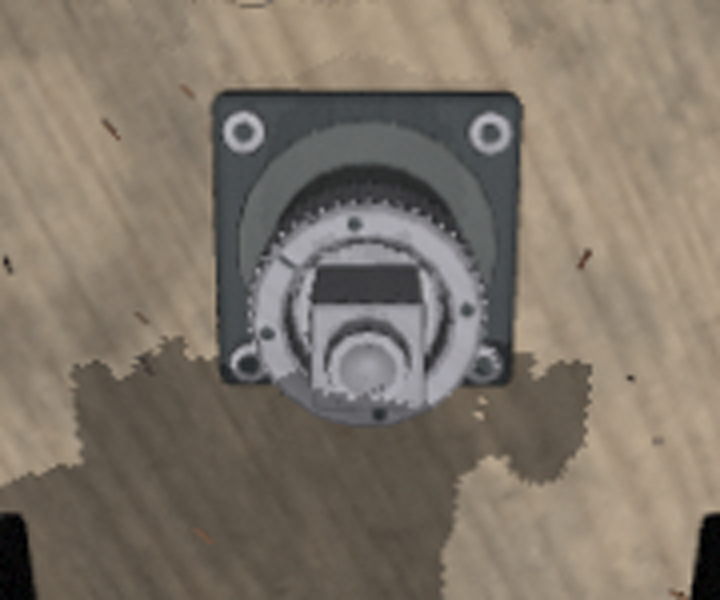

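The die is upright, with its head on the neck inside the ring. Now I'll turn the wrist to yaw 2.7, which leaves room for a single clockwise sweep, and grip the ring.

```bash
python3 - <<'E'
from down import *
cmd=np.load('cmd.npy')
movep([cmd[0],cmd[1],.17],[np.pi,0,2.7])
print(read_joint_pos().round(3))
move_straight([cmd[0],cmd[1],.12],None,.08)
move_straight([cmd[0],cmd[1],.045],None,.05); dwell(.1)
print(read_eef_pos(),read_ft_force())
command_gripper(0.0,40); dwell(.1)
print(read_opening(),read_ft_force(),read_torque(),read_time_s(),read_joint_pos().round(3))
im=camera('wrist');cv2.imwrite('pics/w7.png',im)
s=camera('side');cv2.imwrite('pics/s7.png',cv2.resize(s[100:190,230:330],None,fx=6,fy=6,interpolation=cv2.INTER_CUBIC))
E
```

```text
[-0.472  0.084  0.785  1.923 -0.064  1.16   1.464]
[ 0.47463065 -0.17481365  0.04521047] [-0.51282388  0.21929913  0.6283448 ]
0.04943257176535404 [-3.7296531  -1.66045953  9.25296944] [-0.38692362  0.99153841  0.09848398] 23.1917 [-0.392  0.281  0.749  2.043 -0.242  0.905  1.616]
```

View pics/w7.png

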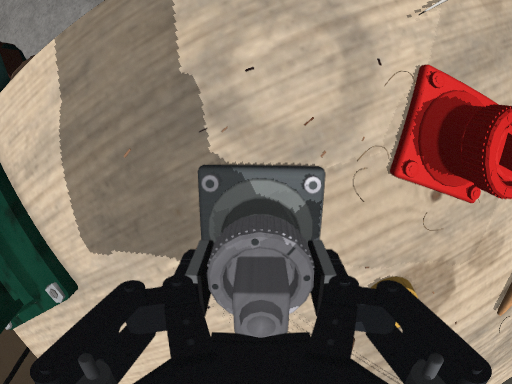

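View pics/s7.png

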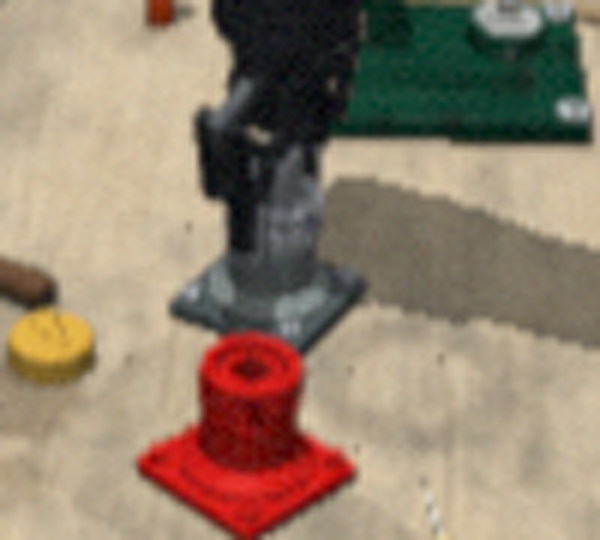

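The ring is gripped at 49.4 mm opening with the fingers straddling the die. I'll start screwing down with a small test step.

```bash
python3 - <<'E'
from down import *
cmd=np.load('cmd.npy')
y=2.7; z=.045
for i in range(4):
    t=read_time_s(); y-=.08; z-=.006/(2*np.pi)*.08
    move_straight([cmd[0],cmd[1],z],[np.pi,0,y],.02)
    print(round(y,3),read_eef_rot().round(3),read_joint_pos()[6].round(3),read_torque().round(2),read_ft_force().round(1),round(read_time_s()-t,2),round(read_opening(),4))
E
```

```text
2.62 [-3.141 -0.     2.618] 1.542 [-0.48  0.97 -0.14] [-3.9 -1.8  9.4] 0.25 0.0495
2.54 [-3.141 -0.     2.538] 1.469 [-0.47  1.03 -0.11] [-4.8 -2.   9.6] 0.25 0.0496
2.46 [-3.141  0.     2.458] 1.396 [-0.45  0.99 -0.14] [-5.3 -2.4 10. ] 0.25 0.0496
2.38 [-3.141  0.     2.378] 1.323 [-0.39  1.   -0.18] [-3.7 -1.4  9.2] 0.25 0.0495
```

```bash
python3 - <<'E'
from down import *
cmd=np.load('cmd.npy')
y=2.38; z=.045-.006/(2*np.pi)*.32
i=0
while y>2.7-1.9:
    y-=.08; z-=.006/(2*np.pi)*.08; i+=1
    move_straight([cmd[0],cmd[1],z],[np.pi,0,y],.02)
    T=read_torque(); 
    if i%2==0 or abs(T[2])>.35: print(round(y,3),read_eef_rot()[2].round(3),read_joint_pos()[6].round(3),T.round(2),read_ft_force().round(1),round(read_opening(),4))
    if abs(T[2])>.45: break
im=camera('wrist');cv2.imwrite('pics/w8.png',im); print(y,z,read_time_s())
E
```

```text
2.22 2.218 1.179 [-0.4   1.   -0.16] [-4.1 -2.3  8.7] 0.0499
2.06 2.058 1.035 [-0.38  0.95 -0.07] [-4.4 -0.8  9. ] 0.0495
1.9 1.898 0.894 [-0.37  0.87 -0.14] [-3.7 -1.9  8.3] 0.0493
1.74 1.739 0.754 [-0.36  0.93 -0.17] [-4.2 -1.9  9. ] 0.0493
1.58 1.579 0.615 [-0.26  0.92 -0.12] [-4.3 -0.9  9.1] 0.0493
1.42 1.418 0.479 [-0.27  0.83 -0.12] [-3.3 -1.5  8.5] 0.0497
1.26 1.259 0.344 [-0.25  0.87 -0.13] [-4.1 -1.7  8.5] 0.0493
1.1 1.099 0.212 [-0.28  0.77 -0.12] [-3.4 -3.2  7.9] 0.0498
0.94 0.939 0.081 [-0.27  0.73 -0.15] [-3.2 -1.8  9.5] 0.0495
0.78 0.779 -0.048 [-0.31  0.74 -0.14] [-3.7 -1.   9.1] 0.0495
0.7799999999999988 0.043166535055581295 29.3417
```

View pics/w8.png

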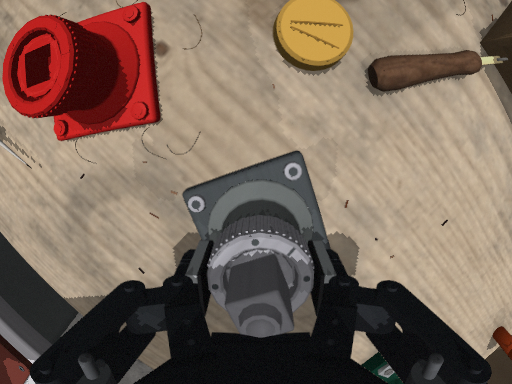

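The ring turns with the gripper (its notch stays at about (295,248)) while the die stays put, and the torque is about 0.12 N m as specified. I'll go on to the stop in finer steps.

```bash
python3 - <<'E'
from down import *
cmd=np.load('cmd.npy')
y=.78; z=.0431665
hit=0
while y>-.5:
    y-=.04; z-=.006/(2*np.pi)*.04
    move_straight([cmd[0],cmd[1],z],[np.pi,0,y],.02)
    T=read_torque(); print(round(y,3),read_eef_rot()[2].round(3),T.round(2),read_ft_force().round(1))
    if abs(T[2])>.5:
        hit+=1
        if hit==2: break
dwell(.2)
print(y,z,read_eef_rot(),read_torque(),read_joint_pos()[6],read_time_s())
im=camera('wrist');cv2.imwrite('pics/w9.png',im)
E
```

```text
0.74 0.739 [-0.29  0.63 -0.05] [-2.9 -1.2  8.3]
0.7 0.699 [-0.31  0.71 -0.06] [-2.  -1.5  7.8]
0.66 0.659 [-0.32  0.73 -0.03] [-2.6 -1.2  8. ]
0.62 0.619 [-0.35  0.61 -0.09] [-2.7 -1.9  8.7]
0.58 0.579 [-0.41  0.64 -0.06] [-2.9 -1.8  8. ]
0.54 0.539 [-0.38  0.69 -0.09] [-2.4 -1.8  9. ]
0.5 0.499 [-0.41  0.64 -0.05] [-3.3 -1.9  7.5]
0.46 0.459 [-0.35  0.58  0.  ] [-2.2 -2.4  8.1]
0.42 0.419 [-0.38  0.61 -0.1 ] [-2.4 -2.   7.9]
0.38 0.379 [-0.4   0.63 -0.08] [-3.2 -2.5  7. ]
0.34 0.339 [-0.43  0.59 -0.07] [-2.9 -2.3  7.7]
0.3 0.299 [-0.43  0.57 -0.06] [-2.9 -1.4  7.9]
0.26 0.259 [-0.44  0.52 -0.06] [-1.6 -2.8  6.2]
0.22 0.219 [-0.44  0.58 -0.06] [-2.6 -2.4  8. ]
0.18 0.181 [-0.51  0.69  0.75] [-2.9 -3.   7.5]
0.14 0.142 [-0.59  0.32  1.25] [-2.2 -2.9  6.6]
0.13999999999999993 0.04255534501852709 [ 3.13970056e+00 -2.65766509e-04  1.41924003e-01] [-0.60371664  0.34012083  1.19168714] -0.5651629341371149 33.5417
```

View pics/w9.png

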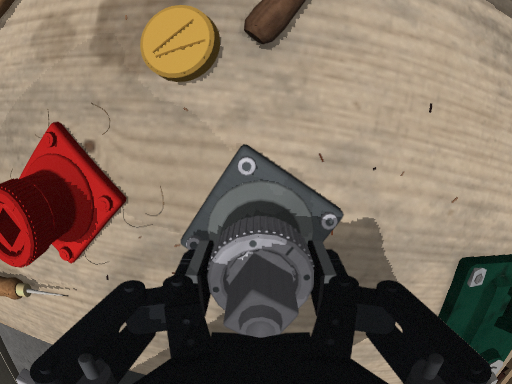

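I hit a hard stop at yaw about 0.19: 2.5 rad of travel, within the stated 2.1–2.8, with torque jumping to 1.25 N m. The die is still seated. I'll back off 1.57 rad from there, keeping the grip.

```bash
python3 - <<'E'
from down import *
cmd=np.load('cmd.npy')
y=.14; z=.0425553; end=.185+1.571
while y<end-1e-6:
    d=min(.08,end-y); y+=d; z+=.006/(2*np.pi)*d
    move_straight([cmd[0],cmd[1],z],[np.pi,0,y],.02)
    print(round(y,3),read_eef_rot()[2].round(3),read_torque().round(2),read_ft_force().round(1),round(read_opening(),4))
dwell(.4)
print(read_eef_pos(),read_eef_rot(),read_torque(),read_ft_force(),read_opening(),np.abs(read_qvel()).max(),read_time_s())
c=calibration('wrist');np.save('w10.npy',c,allow_pickle=True)
im=camera('wrist');cv2.imwrite('pics/w10.png',im)
s=camera('side');cv2.imwrite('pics/s10.png',cv2.resize(s[100:280,200:340],None,fx=3.3,fy=3.3,interpolation=cv2.INTER_CUBIC))
E
```

```text
0.22 0.22 [-0.52  0.21  0.13] [-1.4 -2.5  5. ] 0.0495
0.3 0.3 [-0.51  0.25  0.1 ] [-2.  -2.   5.7] 0.0495
0.38 0.38 [-0.43  0.3   0.14] [-1.7 -2.   5.7] 0.0496
0.46 0.46 [-0.42  0.31  0.08] [-1.4 -1.7  6.9] 0.0496
0.54 0.54 [-0.4   0.32  0.1 ] [-2.2 -1.3  6.2] 0.0494
0.62 0.62 [-0.29  0.3   0.12] [-1.3 -1.6  7.6] 0.0493
0.7 0.7 [-0.3   0.43  0.13] [-1.5 -1.3  7.7] 0.0493
0.78 0.78 [-0.24  0.47  0.13] [-3.1 -1.8  6.3] 0.0494
0.86 0.86 [-0.19  0.44  0.08] [-1.9 -1.6  6.5] 0.0492
0.94 0.94 [-0.16  0.48  0.16] [-2.5 -0.9  6.9] 0.0496
1.02 1.02 [-0.12  0.59  0.11] [-2.2 -1.2  8.7] 0.0494
1.1 1.1 [-0.09  0.61  0.14] [-3.3 -0.6  8.7] 0.0495
1.18 1.18 [-0.16  0.67  0.1 ] [-2.4 -1.2  8.6] 0.0494
1.26 1.26 [-0.03  0.69  0.11] [-2.3 -0.5  8. ] 0.0497
1.34 1.34 [-0.07  0.75  0.1 ] [-4.2 -0.7  9.1] 0.0495
1.42 1.42 [-0.05  0.76  0.14] [-2.7  0.1  8.4] 0.0496
1.5 1.5 [-0.11  0.81  0.11] [-3.4 -0.8  8.6] 0.0497
1.58 1.58 [-0.06  0.85  0.12] [-3.6  0.8  9.6] 0.0494
1.66 1.66 [-0.05  0.9   0.1 ] [-3.6 -0.4  9.5] 0.0491
1.74 1.74 [-0.05  0.99  0.14] [-3.6 -0.6  9.3] 0.0493
1.756 1.755 [-0.02  0.95 -0.08] [-4.1 -0.3  9.2] 0.0492
[ 0.47418308 -0.17529889  0.04457526] [-3.14126111e+00 -2.60364472e-04  1.75534578e+00] [-0.08307112  0.98814828 -0.08749621] [-4.43885591 -0.53860204 10.49787457] 0.049328656823806376 0.001340078756827974 39.2417
```

View pics/w10.png

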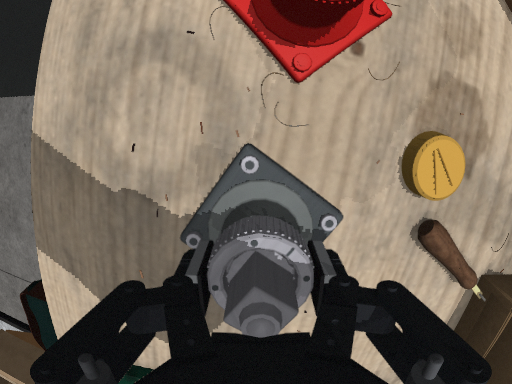

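View pics/s10.png

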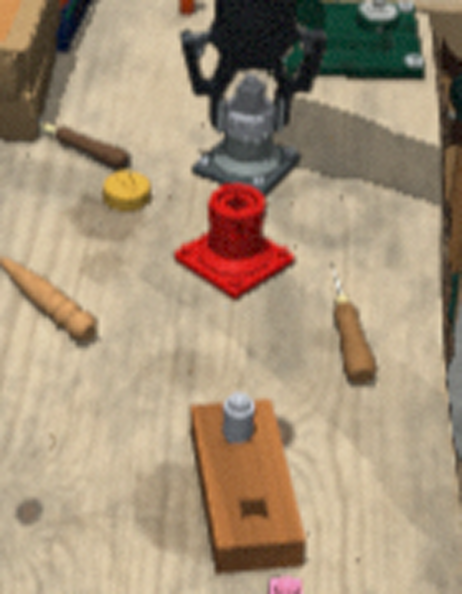

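The die stands seated with no tilt visible, the ring is still gripped and nothing is moving, and the bystanders are in place. Handing in.

```bash
python3 -c "
from rig import *
close_job(); print(read_time_s(),read_opening())"
```

```text
the job is handed in; nothing more can be done
the job is handed in; nothing more can be done
```

I plugged the square die into the grey holder's socket, screwed the ring down to its stop, backed it off a quarter turn and handed the job in at about 39 s, still gripping the ring. `close_job` gives no verdict, so the following is from my own readings.

- **Die home:** it went in with no contact force until a hard stop at TCP z 0.0785 m, against an expected 0.078. After release, and again at the end, the pictures show it seated with no tilt visible.
- **Ring screwed down:** it turned at about 0.1 N m and hit the stop after about 2.5 rad, within the stated 2.1 to 2.8. The torque there jumped to about 1.2 N m.
- **Quarter turn back:** I turned it back 1.57 rad from the stop. That angle comes from the gripper's yaw, since `ring_turn` can't be read directly. The ring's notch stayed in nearly the same place between the fingers, so any slip was small.
- **Grip at hand-in:** 40 N was commanded, the opening was 49.3 mm on the 50 mm ring, and the joints were at rest.
- **Bystanders:** the round die, awl, wax cake and fid all look unmoved in the last side picture.

**What disagreed:** the wrist camera's calibration was about 1 mm off, so I aligned the die by comparing its foot with the socket in the same picture. There was also a steady push of about 10 N upward and 4 N sideways on the gripper while it held the ring, well under the limits.

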